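# Tighten a window's retaining ring with a pin spanner

## Task

Take the two-pin spanner from its rest, engage both of its pins in opposite holes of the retaining ring on the lens cell, and with it turn the ring clockwise (seen from above) until it is fully home against its stop. Then put the spanner back on its rest, upright as it was, and leave the other things on the bench where they are.

Things in the scene. Friction and masses are not known exactly. Their poses are not given: they have to be found in the camera images.
- pin_spanner: Two-pin spanner, 0.14 kg, T-shaped: steel crossbar 72 (x) x 14 x 10 mm; on it an upright flat grey grip 40 (x) x 12 (y) mm reaching from 10 to 65 mm above the bar's underside; two steel pins pointing down, 28 mm either side of the middle along x, 5 mm diameter, 9 mm long, ends tapered. Origin: middle of the bar's underside, z up. Half a turn about z makes no difference.
- spanner_tips (a point): The point midway between the tips of the spanner's two pins, 9 mm below its origin, on its axis.
- spanner_rest: Fixed rest: base plate 100 x 64 x 8 mm, in its middle a dark metal saddle 44 mm long (x), 32 mm wide. The saddle's channel runs along x, 20 mm wide, floor 30 mm and cheeks 36 mm above the worktop. The spanner's bar lies in it along x, upright, its pins hanging just beyond the saddle's two ends. Origin: centre of the underside.
- rest_seat (a point): Centre of the channel floor of the rest, 30 mm above the worktop: the spanner's origin lies here (within 4 mm either way) when it is on its rest; x along the channel.
- lens_cell: Fixed round grey housing: foot 120 mm diameter, body 96 mm diameter, rim 43.5 mm high, round a glass window and its metal retaining ring. Origin: centre of its underside, on the worktop; z up. Its yaw says nothing about where the ring's holes are.
- cell_top (a point): The ring's axis at the height of the ring's upper face, 45 mm above the worktop, 1.5 mm above the housing's rim. Its axes say nothing about where the holes are.
- retaining_ring (a joint): Turn of the metal ring (76 mm outside, 39 mm inside), rad, growing clockwise seen from above; starts at 0 to 0.35, hard stop (home) at 1.25; stiff (0.25 N m), stays where left, lightly pressed pins slide over it. Six dark round blind holes in its face, 60 deg apart, 28 mm off the axis, 8.5 mm wide, 7 mm deep. Their direction is random and not given by any value: look, or feel with the pins.
- timer: Bystander: flat pocket timer, 56 x 62 x 18 mm, loose between the task's things. Origin: centre of the underside.
- beaker_2: Bystander: small glass beaker, 55 mm diameter, 69 mm high, loose. Origin: centre of the underside.
- sample_cup_0: Bystander: small lidded sample cup, 47 mm diameter, 43 mm high, loose. Origin: centre of the underside.
Things that resemble listed ones, but are neither listed nor needed, are in the scene too. Several things have the shape of the lens_cell; the one meant has the colours described above.

How it is judged:
By the outcome, as a careful person would: the job done as asked, in the order asked, and still so for the second after the job is handed in, with the robot touching nothing.
It also fails if it takes over 64 s, if anything falls off the work surface, if the arm or the gripper's body presses on something with over 40 N, if the wrist force passes 120 N, or if a joint passes its speed limit or range.

## Robot

A 7-joint arm with a two-finger parallel gripper is mounted at the origin on a cart in front of the work surface, level with it; the furniture and walls round the work are solid. World frame = base frame: x ahead of the robot, y to its left, z up, the work surface at z = 0. Lengths are in m, angles in degrees, forces in N, time in s.
With the tool pointing down it reaches from about 0.4 to 0.85 m from the base axis. Payload 10.4 kg.
Tool frame: the origin (TCP) lies on the centre line of the jaws, within the pads' length; the fingertips stand 22 mm ahead of it and the grasp point (between the pads) lies 3 mm ahead of it (arm.tip_reach is the distance from the TCP to the fingertips, in m); z points along the fingers, y is the line along which they close (so a half turn about z gives the same grasp; the last joint's range is limited). The gripper opens to 85 mm and grips with 20 to 120 N. Pads are 22 mm wide; open, the fingers measure 114 mm over their backs; the gripper's body (76 mm by 85 mm) begins 54 mm behind the grasp point. The pads swing forward as they close: fully open they stand 13 mm farther back than shut.
Start: joints at [-72.743, 19.034, -3.707, 83.658, 1.238, 77.344, -5.071], TCP at [0.199, 0.593, 0.253] pointing down, gripper open.
Joint ranges: [-148.97, 148.97], [-28.65, 121.19], [-84.17, 76.75], [9.2, 138.47], [-72.65, 252.65], [3.7, 117.97], [-149.18, 149.18]. Speed limits (degrees/s): [127.2, 127.2, 159.86, 159.86, 180, 180, 180].

## Interface

Orientations are given as a 3x3 rotation matrix whose columns are the frame's x, y, z axes.
In Python, from bench import status, viewer, job_done, arm gives the robot as it stands. The module is installed in compiled form; this text tells all that it offers.
- The arm moves only by the shell command python3 -m crank 'ROWS' [FORCE]. ROWS is JSON, a list of rows, each an object with "translation": the shift along the tool's x, y, z in cm, a list of three; "rot": the turn, a rotation vector about the tool's x, y, z in rad, a list of three; "claw": the finger opening in cm, from 0 to 8.54. A call has 1 to 10 rows; each row is the pose to reach, as a shift and turn from the pose commanded when the call began, along the tool's axes at that moment; what a row does not reach only later rows make up. A row lasts 1/8 s, in which the tool goes at most 62.5 mm and 10.7 degrees, less where a joint would pass 70% of its speed; a pose out of reach is approached as far as the arm can. A call with a gripper value outside its range is refused whole. The fingers move at their own pace and stop on an object; FORCE is the grip in N (left out, the last holds). Time passes only in rows, so rows that repeat a pose let the fingers close. It gives the time, the measured TCP pose, the force, the opening and the grip force at its end, in the units of the state.
- status.observe(): the state, without advancing time (a new reading comes with each control period).
- viewer.camera(name): name is "scene" or "top"; returns (picture, depth): 480x640x3 uint8, red, green, blue; 480x640 float32, m along the optical axis (not along the pixel's ray), 0 where there is no reading.
- viewer.get_calibration(name): a dict with "fx", "fy", "cx", "cy" (pixels), "dist_coeffs" ([k1, k2, p1, p2, k3] as OpenCV has them; the pictures are not rectified), "view" (4x4, takes a point from world to camera coordinates). Camera axes: x right, y up, looking along -z (the intrinsics and any distortion apply to the point x, -y, -z); pixel columns grow to the right and rows downward; lengths in m; the calibration is good to about 2 mm. A picture is of the moment at which its call begins. get_calibration takes no time and is no camera call.
- job_done(): hands the job in; it is judged then, once.
The state is a dict: "t": time; "joint_pos": joint angles; "qd": joint speeds; "joint_efforts": joint torques, N m; "ee_pos": TCP position; "tool_rot": TCP orientation; "force": force on the tool from outside, world axes, zero at the start; "ft_torque": the same for the moment, N m; "grip_width": opening from 0.0 (shut) to 1.0 (fully open); "gripper_force": force on a finger pad.
Only numpy, scipy, OpenCV 4.12 (cv2) and the standard library are available. Lean on these libraries where they do the work, as an engineer would, in place of code of your own. Each camera call takes 0.05 s, during which the arm holds its last target. There are 200 camera calls.

## Working session

There is one attempt and no reset: what is moved stays moved. The work goes in short steps, Python scripts to look and compute and a shell command to move; the robot and the scene stay as the last step left them, time stands still between calls to the robot, and variables do not carry over. Pictures are saved under pics/ and viewed, at most 10 in all, crops included, and the job is handed in when it is done.

```bash
mkdir -p pics; ls; python3 - <<'E'
from bench import status, viewer
import cv2,numpy as np
s=status.observe();print(s)
for n in("top","scene"):
    p,d=viewer.camera(n);cv2.imwrite(f"pics/{n}0.png",p[:,:,::-1]);np.savez(f"{n}0.npz",p=p,d=d)
    c=viewer.get_calibration(n);print({k:np.round(v,4).tolist() for k,v in c.items()})
E
```

```text
pics
{'t': 0.0, 'joint_pos': array([-72.74368421,  19.07135365,  -3.70731943,  83.70528658,
         1.23844509,  77.34261317,  -5.0692068 ]), 'qd': array([ 0.04608546,  0.10360093,  0.10821175,  0.00735838, -0.04184583,
        0.00119693,  0.07405225]), 'joint_efforts': array([ 1.06199379e-03, -6.25455451e+01,  4.97650215e-02, -3.91600406e+01,
        1.61322945e-02,  1.01083054e-02, -2.22718739e-06]), 'ee_pos': array([0.19874312, 0.59220534, 0.25252868]), 'tool_rot': array([[-9.48057050e-01,  3.18100133e-01, -3.67318138e-04],
       [ 3.18100336e-01,  9.48056112e-01, -1.33570155e-03],
       [-7.66486331e-05, -1.38316529e-03, -9.99999040e-01]]), 'force': array([-0.10976277,  0.20443644, -0.04890839]), 'ft_torque': array([-0.05432909,  0.03847996, -0.03908369]), 'gripper_force': 0.0, 'grip_width': 1.0012096020088104}
{'fx': 575.8818, 'fy': 575.8818, 'cx': 325.8113, 'cy': 234.7845, 'dist_coeffs': [0.0177, 0.0, 0.0, 0.0, 0.0], 'view': [[0.0187, -0.9995, -0.0269, 0.0817], [0.9842, 0.0137, 0.1766, -0.5389], [-0.1762, -0.0298, 0.9839, -1.1084], [0.0, 0.0, 0.0, 1.0]]}
{'fx': 441.7553, 'fy': 441.7553, 'cx': 321.4437, 'cy': 243.6639, 'dist_coeffs': [-0.0893, 0.0, 0.0, 0.0, 0.0], 'view': [[0.6963, -0.7175, -0.0162, -0.325], [0.4762, 0.4451, 0.7584, -0.3246], [-0.537, -0.5358, 0.6516, -0.5714], [0.0, 0.0, 0.0, 1.0]]}
```

View pics/top0.png

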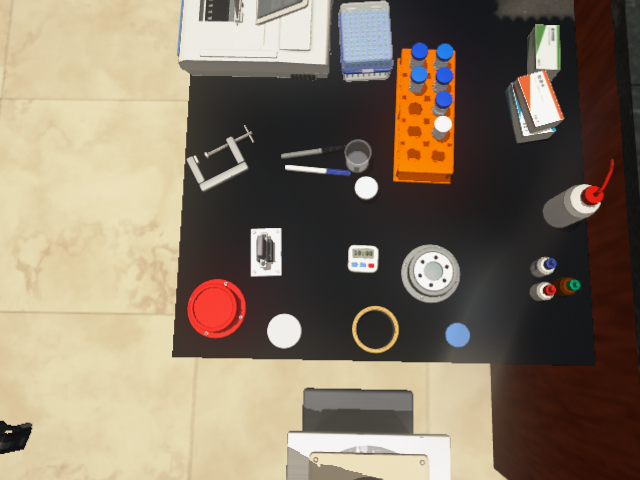

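View pics/scene0.png

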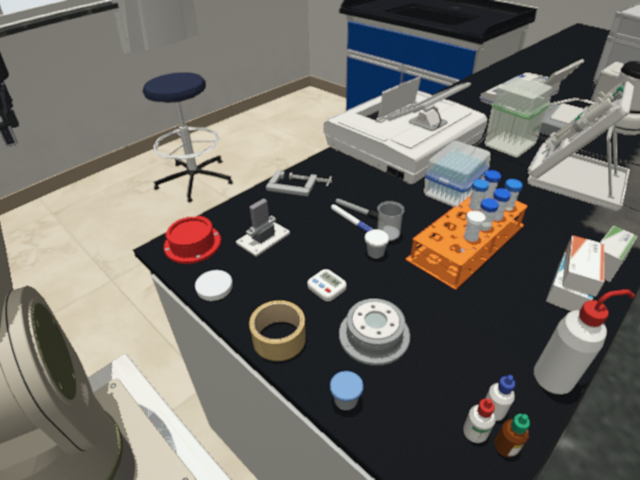

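Top view: the spanner on its rest is near (266,252), the grey lens cell near (431,272) with dark holes visible, the timer near (363,258). I'll measure these with masks and look at one enlarged composite.

```bash
cat > h.py <<'E'
import cv2,numpy as np
from bench import viewer,status
def ray(n,uv):
    c=viewer.get_calibration(n);K=np.array([[c['fx'],0,c['cx']],[0,c['fy'],c['cy']],[0,0,1]])
    q=cv2.undistortPoints(np.array(uv,float).reshape(-1,1,2),K,np.array(c['dist_coeffs'])).reshape(-1,2)
    V=np.array(c['view']);R=V[:3,:3];o=-R.T@V[:3,3]
    return o,np.c_[q[:,0],-q[:,1],-np.ones(len(q))]@R
def plane(n,uv,z):
    o,d=ray(n,uv);return o+d*((z-o[2])/d[:,2])[:,None]
def proj(n,X):
    c=viewer.get_calibration(n);K=np.array([[c['fx'],0,c['cx']],[0,c['fy'],c['cy']],[0,0,1]])
    V=np.array(c['view']);P=np.atleast_2d(X)@V[:3,:3].T+V[:3,3];P=P*[1,-1,-1]
    return cv2.projectPoints(P,np.zeros(3),np.zeros(3),K,np.array(c['dist_coeffs']))[0].reshape(-1,2)
E
python3 - <<'E'
from h import *
t=np.load('top0.npz')['p'];s=np.load('scene0.npz')['p']
def crop(im,x,y,w,f): return cv2.resize(im[y:y+w*3//4,x:x+w],(400,300),interpolation=cv2.INTER_CUBIC)
im=np.vstack([np.hstack([crop(t,226,222,80,5),crop(t,391,242,80,5)]),np.hstack([crop(s,223,191,80,5),crop(s,336,290,80,5)])])
cv2.imwrite('pics/c1.png',im[:,:,::-1])
# holes in ring
for n,im,box in(('top',t,(391,235,470,310)),('scene',s,(335,290,415,365))):
    x0,y0,x1,y1=box;g=cv2.cvtColor(im,cv2.COLOR_RGB2GRAY)[y0:y1,x0:x1]
    G=cv2.resize(g,None,fx=8,fy=8,interpolation=cv2.INTER_CUBIC)
    m=(G<110).astype(np.uint8)
    k,l,st,c=cv2.connectedComponentsWithStats(m)
    for i in range(1,k):
        if 150<st[i,4]<3000:
            uv=[(c[i,0]+.5)/8-.5+x0,(c[i,1]+.5)/8-.5+y0];print(n,np.round(uv,1),st[i,4],np.round(plane(n,[uv],.045),4))
E
```

```text
top [435.5 257.1] 397 [[ 0.4962 -0.1288  0.045 ]]
top [422.2 261.4] 390 [[ 0.487  -0.1023  0.045 ]]
top [446.3 266.4] 394 [[ 0.4777 -0.1498  0.045 ]]
top [419.7 275.2] 387 [[ 0.4595 -0.097   0.045 ]]
top [443.9 280.1] 409 [[ 0.4505 -0.1447  0.045 ]]
top [430.6 284.6] 428 [[ 0.441  -0.1184  0.045 ]]
```

View pics/c1.png

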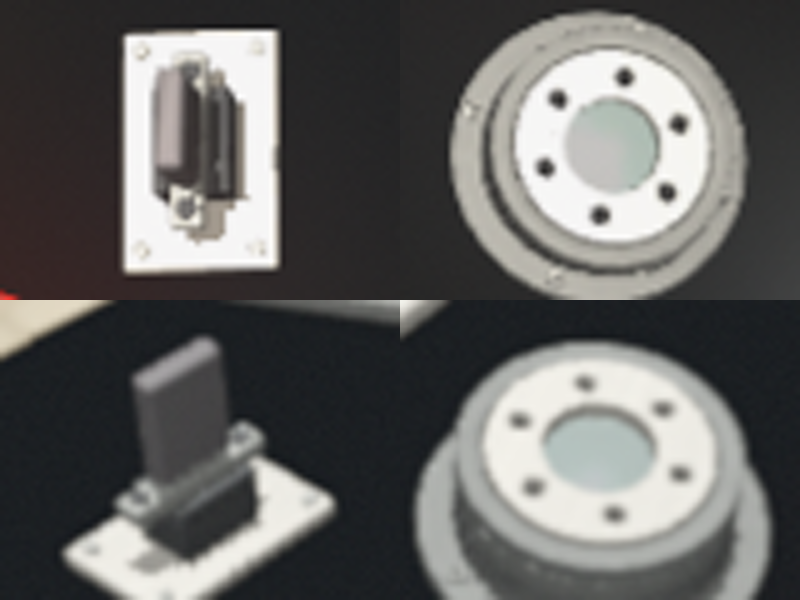

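The crops show the spanner upright in the saddle with its bar roughly along world x, and the ring's six holes clearly. From the top view I get the ring centre at about (0.469,-0.1235) with holes at -11° mod 60. Next the rest pose.

```bash
python3 - <<'E'
from h import *
t=np.load('top0.npz')['p'];s=np.load('scene0.npz')['p']
# rest plate
for n,im,(x0,y0,x1,y1) in(('top',t,(240,215,295,285)),('scene',s,(228,205,300,258))):
    g=cv2.cvtColor(im,cv2.COLOR_RGB2GRAY)[y0:y1,x0:x1];m=(g>150).astype(np.uint8)
    k,l,st,c=cv2.connectedComponentsWithStats(m);i=1+np.argmax(st[1:,4])
    ys,xs=np.where(l==i);P=plane(n,np.c_[xs+x0,ys+y0],.008)[:,:2]
    r=cv2.minAreaRect((P*1000).astype(np.float32));print(n,r)
# grip top face / spanner in top: lilac brightest
hs=cv2.cvtColor(t,cv2.COLOR_RGB2HSV)
print(t[240:272:3,254:280:2].mean(2).astype(int))
# ring outline in both views via fitted circle of holes
H=np.array([[.4962,-.1288],[.487,-.1023],[.4777,-.1498],[.4595,-.097],[.4505,-.1447],[.441,-.1184]])
c=H.mean(0);d=H-c;a=np.degrees(np.arctan2(d[:,1],d[:,0]));print(c,np.hypot(*d.T),a,(a+360)%60)
# scene holes
x0,y0,x1,y1=345,295,408,345
G=cv2.resize(cv2.cvtColor(s,cv2.COLOR_RGB2GRAY)[y0:y1,x0:x1],None,fx=8,fy=8,interpolation=cv2.INTER_CUBIC)
m=cv2.adaptiveThreshold(G,1,cv2.ADAPTIVE_THRESH_MEAN_C,cv2.THRESH_BINARY_INV,81,25)
k,l,st,c=cv2.connectedComponentsWithStats(m)
for i in range(1,k):
    if 150<st[i,4]<2500:
        uv=(c[i]+.5)/8-.5+[x0,y0];print(np.round(uv,1),st[i,4],np.round(plane('scene',[uv],.045),4))
E
```

```text
top ((507.96185302734375, 215.37864685058594), (99.75055694580078, 62.35944366455078), 2.3978917598724365)
scene ((504.2414245605469, 212.3323211669922), (101.819580078125, 66.4726791381836), 1.733288049697876)
[[245 184 160 176 109  52 158  82 108 169 245 245 245]
 [245 173 164 176 105  53  86  56  98  53 140 245 245]
 [245 178 168 177 103  54  81  56  98  51 140 245 245]
 [245 179 174 175  97  54  77  56 100  51 140 245 245]
 [245 180 176 176  94  55  86  57 102  49 141 245 245]
 [245 182 114 112  71  54  82  62 113  53 141 245 245]
 [245 182 106  85  61  60  90  64 101  55 142 245 245]
 [245 238  88 203 179 137 147  51  48  65 142 237 245]
 [245 245 245 225 116 117 143 150 153 233 245 245 245]
 [245 245 245 202 171 157 122 151 154 245 245 245 245]
 [221 245 245 245 245 233 220 233 243 245 245 237 221]]
[ 0.46865 -0.1235 ] [0.02805517 0.02803859 0.02781353 0.0280352  0.02790811 0.02811641] [ -10.8893838    49.12164862  -71.01132865  109.04892409 -130.56789252
  169.54933987] [49.1106162  49.12164862 48.98867135 49.04892409 49.43210748 49.54933987]
[372.5 306.2] 659 [[ 0.4848 -0.1042  0.045 ]]
[388.2 311.4] 741 [[ 0.4938 -0.1307  0.045 ]]
[359.5 313.7] 802 [[ 0.4571 -0.0988  0.045 ]]
[351.7 316. ] 235 [[ 0.4444 -0.0926  0.045 ]]
[391.6 324.3] 846 [[ 0.4756 -0.1517  0.045 ]]
[362.3 326.9] 888 [[ 0.4389 -0.1203  0.045 ]]
[378.4 332.4] 824 [[ 0.4481 -0.1463  0.045 ]]
[358.2 339.5] 409 [[ 0.4152 -0.1319  0.045 ]]
[386.8 343.4] 677 [[ 0.4401 -0.1695  0.045 ]]
[368.9 343.6] 752 [[ 0.4206 -0.1493  0.045 ]]
```

```bash
cat >> h.py <<'E'
def goal(xyz,yaw):
    s=status.observe();R=s['tool_rot'];d=R.T@(np.array(xyz)-s['ee_pos'])*100
    y=np.radians(yaw);G=np.c_[[np.cos(y),np.sin(y),0],[np.sin(y),-np.cos(y),0],[0,0,-1]]
    print('shift cm',np.round(d,3),'rot',np.round(cv2.Rodrigues(R.T@G)[0].ravel(),4),'t',s['t'],'pos',np.round(s['ee_pos'],4),'F',np.round(s['force'],1),'tau',np.round(s['ft_torque'],2))
E
python3 -m crank '[{"translation":[-20.5,-13,5],"rot":[0,0,-0.18],"claw":5},{"translation":[-41.1,-26.1,10.2],"rot":[0,0,-0.358],"claw":5},{"translation":[-41.1,-26.1,10.2],"rot":[0,0,-0.358],"claw":5},{"translation":[-41.1,-26.1,10.2],"rot":[0,0,-0.358],"claw":5},{"translation":[-41.1,-26.1,10.2],"rot":[0,0,-0.358],"claw":5},{"translation":[-41.1,-26.1,10.2],"rot":[0,0,-0.358],"claw":5},{"translation":[-41.1,-26.1,10.2],"rot":[0,0,-0.358],"claw":5},{"translation":[-41.1,-26.1,10.2],"rot":[0,0,-0.358],"claw":5},{"translation":[-41.1,-26.1,10.2],"rot":[0,0,-0.358],"claw":5},{"translation":[-41.1,-26.1,10.2],"rot":[0,0,-0.358],"claw":5}]'
python3 - <<'E'
from h import *
goal([.506,.214,.15],182)
print('griptop top',plane('top',[[259.8,244.8],[257.1,255],[262.5,235]],.095))
print('griptop scene',plane('scene',[[223+35-.5,191+12.4-.5]],.095))
for n in('top','scene'):
    p,d=viewer.camera(n);np.savez(f"{n}1.npz",p=p,d=d)
t=np.load('top1.npz')['p'];s=np.load('scene1.npz')['p']
f=lambda im,x,y:cv2.resize(im[y:y+120,x:x+80],(400,600),interpolation=cv2.INTER_CUBIC)
cv2.imwrite('pics/c2.png',np.hstack([f(t,220,190),f(s,220,140)])[:,:,::-1])
E
```

```text
t: 1.35
ee_pos: [0.5051, 0.2145, 0.151]
tool_rot: [[-0.999, -0.034, -0.001], [-0.034, 0.999, 0.0], [0.001, 0.0, -1.0]]
force: [-0.0, -0.1, 0.6]
grip_width: 0.585
gripper_force: 0.0
shift cm [-0.086 -0.054  0.097] rot [ 0.0001 -0.0008 -0.001 ] t 1.35 pos [0.5051 0.2145 0.151 ] F [-0.  -0.1  0.6] tau [0.02 0.   0.03]
griptop top [[0.5078617  0.21603207 0.095     ]
 [0.48793507 0.22046059 0.095     ]
 [0.527126   0.21154462 0.095     ]]
griptop scene [[0.50355343 0.21459483 0.095     ]]
```

View pics/c2.png

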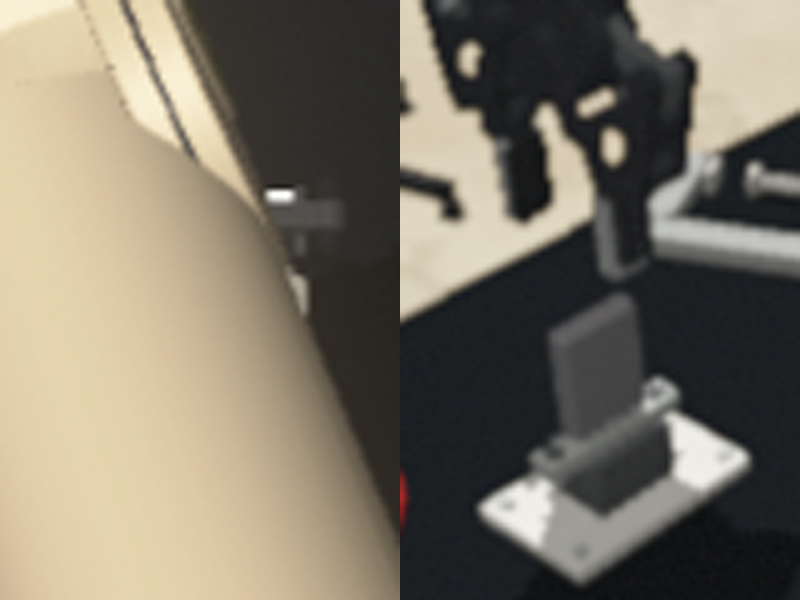

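Top view is blocked by the arm here. In the scene view the open fingers (around (325,190) and (345,190)) straddle the line of the grip at about (342,215). Descending and gripping.

```bash

python3 -m crank '[{"translation":[-0.06,0.08,4],"rot":[0,0,0],"claw":5},{"translation":[-0.06,0.08,7],"rot":[0,0,0],"claw":5},{"translation":[-0.06,0.08,7.9],"rot":[0,0,0],"claw":5},{"translation":[-0.06,0.08,7.9],"rot":[0,0,0],"claw":5},{"translation":[-0.06,0.08,7.9],"rot":[0,0,0],"claw":0},{"translation":[-0.06,0.08,7.9],"rot":[0,0,0],"claw":0},{"translation":[-0.06,0.08,7.9],"rot":[0,0,0],"claw":0},{"translation":[-0.06,0.08,7.9],"rot":[0,0,0],"claw":0},{"translation":[-0.06,0.08,7.9],"rot":[0,0,0],"claw":0},{"translation":[-0.06,0.08,7.9],"rot":[0,0,0],"claw":0}]' 80
python3 - <<'E'
from h import *
goal([.506,.215,.072],182)
E
```

```text
t: 2.7
ee_pos: [0.5067, 0.2156, 0.0734]
tool_rot: [[-0.999, -0.034, 0.002], [-0.034, 0.999, 0.001], [-0.002, 0.001, -1.0]]
force: [-1.7, 0.1, 7.6]
grip_width: 0.124
gripper_force: 78.5
shift cm [ 0.07  -0.053  0.145] rot [ 0.0011  0.0016 -0.0007] t 2.7 pos [0.5067 0.2156 0.0734] F [-1.7  0.1  7.6] tau [-0.08  0.23 -0.04]
```

```bash

python3 -m crank '[{"translation":[0,0,-2],"rot":[0,0,0],"claw":0},{"translation":[0,0,-6],"rot":[0,0,0],"claw":0},{"translation":[0,0,-10],"rot":[0,0,0],"claw":0},{"translation":[0,0,-10],"rot":[0,0,0],"claw":0}]' 110
python3 - <<'E'
from h import *
p,d=viewer.camera('scene');np.savez("scene2.npz",p=p,d=d)
goal([.4675,-.1244,.17],169.1)
E
```

```text
t: 3.2
ee_pos: [0.5076, 0.2159, 0.1756]
tool_rot: [[-0.999, -0.034, 0.005], [-0.034, 0.999, 0.003], [-0.005, 0.003, -1.0]]
force: [-0.9, -0.5, -2.2]
grip_width: 0.125
gripper_force: 107.1
shift cm [  5.065 -33.829   0.293] rot [0.0017 0.002  0.2244] t 3.25 pos [0.5066 0.2154 0.1735] F [-0.   0.3 -3.3] tau [0.   0.04 0.02]
```

```bash

python3 -m crank '[{"translation":[0.8,-5,0.3],"rot":[0,0,0.1],"claw":0},{"translation":[1.7,-11,0.3],"rot":[0,0,0.2],"claw":0},{"translation":[2.6,-17,0.3],"rot":[0,0,0.224],"claw":0},{"translation":[3.5,-23,0.3],"rot":[0,0,0.224],"claw":0},{"translation":[4.4,-29,0.3],"rot":[0,0,0.224],"claw":0},{"translation":[5.06,-33.8,0.3],"rot":[0,0,0.224],"claw":0},{"translation":[5.06,-33.8,0.3],"rot":[0,0,0.224],"claw":0},{"translation":[5.06,-33.8,0.3],"rot":[0,0,0.224],"claw":0},{"translation":[5.06,-33.8,6.5],"rot":[0,0,0.224],"claw":0},{"translation":[5.06,-33.8,6.5],"rot":[0,0,0.224],"claw":0}]'
python3 - <<'E'
from h import *
for n in('top','scene'):
    p,d=viewer.camera(n);np.savez(f"{n}3.npz",p=p,d=d)
goal([.4675,-.1244,.17],169.1)
t=np.load('top3.npz')['p'];s=np.load('scene3.npz')['p']
cv2.imwrite('pics/c3.png',np.hstack([cv2.resize(t[217:337,391:471],(400,600),interpolation=cv2.INTER_CUBIC),cv2.resize(s[240:360,336:416],(400,600),interpolation=cv2.INTER_CUBIC)])[:,:,::-1])
E
```

```text
t: 4.5
ee_pos: [0.4641, -0.1226, 0.1038]
tool_rot: [[-0.982, 0.187, -0.009], [0.187, 0.982, 0.0], [0.008, -0.001, -1.0]]
force: [-1.1, -0.1, -0.9]
grip_width: 0.122
gripper_force: 107.3
shift cm [-0.037 -0.072 -6.203] rot [-0.0003 -0.0009  0.0018] t 4.6 pos [ 0.4672 -0.1236  0.108 ] F [-0.7 -0.8 -1. ] tau [ 0.09 -0.07 -0.  ]
```

View pics/c3.png

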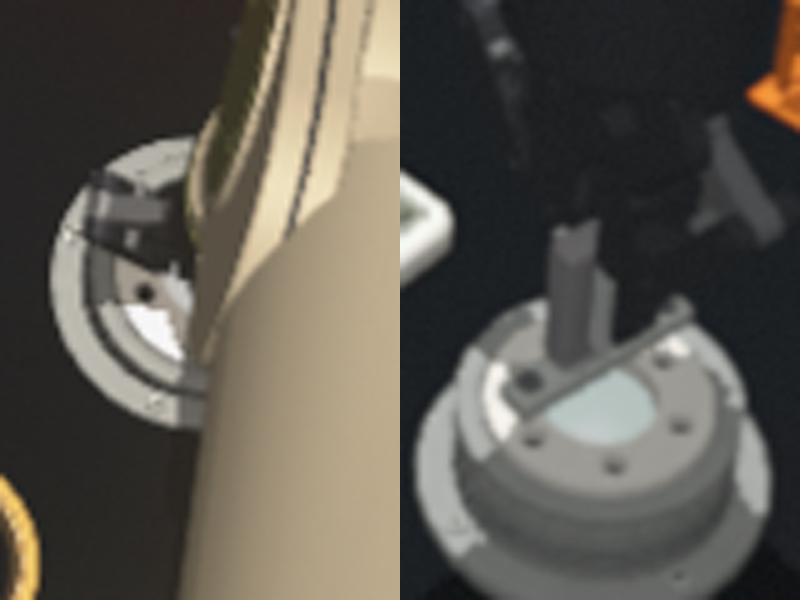

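Scene crop: the bar spans the ring from about crop (515,395) to (690,310), with its dark pin spot at (528,381); the arm hides most of the top view. I'll compare that spot with the predicted pin location in the same camera.

```bash
python3 - <<'E'
from h import *
s=np.load('scene3.npz')['p'];st=status.observe();R=st['tool_rot'];p=st['ee_pos']
g=cv2.cvtColor(s,cv2.COLOR_RGB2GRAY);print(g[311:321,354:372])
for sg in(-1,1):
    X=p+R@[sg*.028,0,.0334];print(sg,X,proj('scene',X))
    X=p+R@[sg*.036,0,.0334];print('end',proj('scene',X))
u=[336+128/5-.5,240+381/5-.5];print(u,plane('scene',[u],p[2]-.0334))
E
```

```text
[[120 143 157 158 156 155 156 156 155 150 132 105  82  77  76  76  74  75]
 [166 185 182 159 143 142 143 143 139 132 126 118 103  86  80  78  80  87]
 [216 233 222 172 132 125 120 119 121 123 128 128 121 105  93  91  96 103]
 [234 243 230 179 129 111  96  84  87 102 122 129 129 123 114 111 112 113]
 [238 240 223 180 129  93  73  66  68  82 108 127 131 129 126 124 121 116]
 [237 227 190 147 119  88  67  64  64  73  97 123 129 128 125 122 113 107]
 [235 210 153 124 120 101  81  71  71  82 103 124 127 123 116 109 107 113]
 [234 205 142 117 124 122 108  97  96 108 119 123 119 111 107 112 128 148]
 [235 212 157 114 117 126 125 122 121 121 120 113 107 109 126 148 168 184]
 [237 231 197 140 110 116 124 126 122 115 108 109 121 140 166 184 189 192]]
-1 [ 0.49469318 -0.12888172  0.07454473] [[389.20670629 298.61779096]]
end [[392.86428345 296.4812402 ]]
1 [ 0.43968474 -0.11839034  0.07459245] [[362.54683507 314.14362281]]
end [[358.58284896 316.44503268]]
[361.1, 315.7] [[ 0.43570933 -0.11877602  0.07456858]]
```

```bash
python3 - <<'E'
from h import *
V=viewer.get_calibration('scene');V=np.array(V['view'])
D=np.load('scene3.npz')['d'];D0=np.load('scene0.npz')['d']
def pt(D,u,v):
    o,d=ray('scene',[[u,v]]);return o+d[0]*D[v,u]
for u,v in((361,316),(360,315),(362,316),(368,313),(372,311),(376,309),(380,306),(384,304),(388,302),(391,301),(358,317)):print('bar',u,v,np.round(pt(D,u,v),4))
for u,v in((353,322),(375,338),(395,318),(380,306),(384,333)):print('ring',u,v,np.round(pt(D0,u,v),4))
print('table',np.round(pt(D0,320,330),4))
E
```

```text
bar 361 316 [ 0.4357 -0.1186  0.0738]
bar 360 315 [ 0.4371 -0.1154  0.0723]
bar 362 316 [ 0.4365 -0.12    0.0741]
bar 368 313 [ 0.4447 -0.1251  0.0784]
bar 372 311 [ 0.4534 -0.1262  0.0767]
bar 376 309 [ 0.4531 -0.1337  0.0876]
bar 380 306 [ 0.4551 -0.1391  0.0973]
bar 384 304 [ 0.4638 -0.1403  0.0957]
bar 388 302 [ 0.4899 -0.1305  0.0715]
bar 391 301 [ 0.4931 -0.1338  0.0738]
bar 358 317 [ 0.4323 -0.1154  0.0716]
ring 353 322 [ 0.4375 -0.1016  0.0431]
ring 375 338 [ 0.4378 -0.1479  0.0416]
ring 395 318 [ 0.4922 -0.1464  0.0421]
ring 380 306 [ 0.494  -0.113   0.0446]
ring 384 333 [ 0.4544 -0.1529  0.0432]
table [ 0.4126 -0.049  -0.0008]
```

```bash

python3 -m crank '[{"translation":[-0.19,-0.03,0],"rot":[0,0,0],"claw":0},{"translation":[-0.19,-0.03,0.9],"rot":[0,0,0],"claw":0},{"translation":[-0.19,-0.03,1.2],"rot":[0,0,0],"claw":0},{"translation":[-0.19,-0.03,1.4],"rot":[0,0,0],"claw":0},{"translation":[-0.19,-0.03,1.4],"rot":[0,0,0],"claw":0},{"translation":[-0.19,-0.03,1.4],"rot":[0,0,0],"claw":0},{"translation":[-0.19,-0.03,1.4],"rot":[0,0,0],"claw":0}]'
python3 - <<'E'
from h import *
goal([.469,-.124,.0944],169.1)
p,d=viewer.camera('scene');np.savez("scene4.npz",p=p,d=d)
cv2.imwrite('pics/c4.png',cv2.resize(p[255:360,336:416],(600,788)[:2],interpolation=cv2.INTER_CUBIC)[:600,:,::-1])
E
```

```text
t: 5.48
ee_pos: [0.4689, -0.125, 0.0934]
tool_rot: [[-0.982, 0.189, 0.0], [0.189, 0.982, 0.0], [-0.0, 0.0, -1.0]]
force: [0.2, -0.1, -1.5]
grip_width: 0.127
gripper_force: 107.3
shift cm [ 0.009  0.101 -0.101] rot [0.0001 0.0002 0.0004] t 5.475 pos [ 0.4689 -0.125   0.0934] F [ 0.2 -0.1 -1.5] tau [ 0.01  0.04 -0.03]
```

View pics/c4.png

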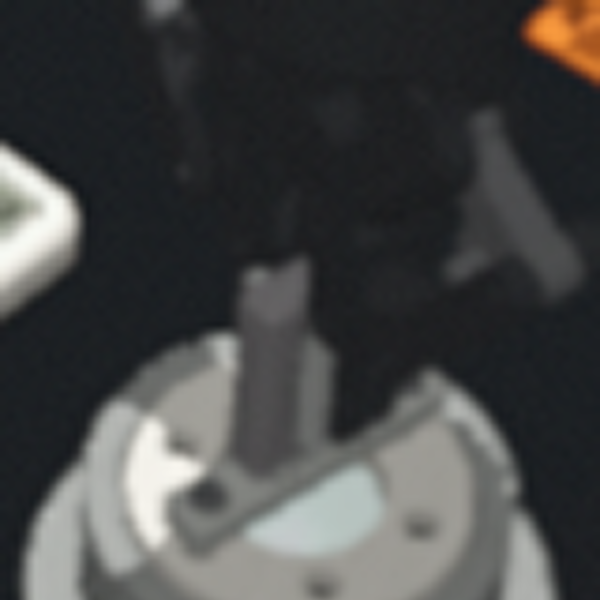

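The bar now sits close to the ring over the two holes (spot at crop (208,493)), and there's no contact force 4 mm below ring height, so the pins seem to be in. Pressing on to feel the hole bottoms.

```bash

python3 -m crank '[{"translation":[0,0,0.2],"rot":[0,0,0],"claw":0},{"translation":[0,0,0.35],"rot":[0,0,0],"claw":0},{"translation":[0,0,0.35],"rot":[0,0,0],"claw":0},{"translation":[0,0,0.35],"rot":[0,0,0],"claw":0}]'
python3 - <<'E'
from h import *
goal([.469,-.124,.0904],169.1)
E
```

```text
t: 6.02
ee_pos: [0.469, -0.125, 0.0901]
tool_rot: [[-0.982, 0.189, 0.0], [0.189, 0.982, 0.0], [-0.0, 0.0, -1.0]]
force: [-2.8, 1.0, 5.8]
grip_width: 0.122
gripper_force: 108.6
shift cm [ 0.019  0.101 -0.035] rot [0.0003 0.0003 0.0004] t 6.025 pos [ 0.469  -0.125   0.0901] F [-2.8  1.   5.8] tau [0.14 0.42 0.02]
```

```bash

python3 -m crank '[{"translation":[0,-0.01,-0.05],"rot":[0,0,0.1],"claw":0},{"translation":[0,-0.025,-0.05],"rot":[0,0,0.2],"claw":0},{"translation":[0.01,-0.04,-0.05],"rot":[0,0,0.3],"claw":0},{"translation":[0.01,-0.05,-0.05],"rot":[0,0,0.4],"claw":0},{"translation":[0.02,-0.06,-0.05],"rot":[0,0,0.5],"claw":0},{"translation":[0.02,-0.07,-0.05],"rot":[0,0,0.6],"claw":0},{"translation":[0.02,-0.07,-0.05],"rot":[0,0,0.6],"claw":0},{"translation":[0.02,-0.07,-0.05],"rot":[0,0,0.6],"claw":0}]'
python3 - <<'E'
from h import *
goal([.469,-.124,.0904],169.1-34.4)
E
```

```text
t: 7.02
ee_pos: [0.4688, -0.1252, 0.0903]
tool_rot: [[-0.706, 0.708, 0.0], [0.708, 0.706, 0.001], [0.0, 0.001, -1.0]]
force: [1.3, 4.1, 1.6]
grip_width: 0.129
gripper_force: 107.8
shift cm [ 0.066  0.098 -0.008] rot [ 0.0007 -0.0001  0.0034] t 7.025 pos [ 0.4688 -0.1252  0.0903] F [1.3 4.1 1.6] tau [ 0.89 -0.28  0.05]
```

```bash

python3 -m crank '[{"translation":[0,-0.01,0],"rot":[0,0,0.08],"claw":0},{"translation":[0,-0.02,0],"rot":[0,0,0.16],"claw":0},{"translation":[0,-0.02,0],"rot":[0,0,0.24],"claw":0}]'
python3 - <<'E'
from h import *
goal([.469,-.124,.0904],169.1-48.1)
p,d=viewer.camera('scene');np.savez("scene5.npz",p=p,d=d)
cv2.imwrite('pics/c5.png',cv2.resize(p[270:360,336:426],(600,600),interpolation=cv2.INTER_CUBIC)[:600,:,::-1])
E
```

```text
t: 7.4
ee_pos: [0.4687, -0.1252, 0.0903]
tool_rot: [[-0.515, 0.857, 0.001], [0.857, 0.515, 0.001], [0.0, 0.001, -1.0]]
force: [1.2, 4.5, 0.2]
grip_width: 0.123
gripper_force: 107.8
shift cm [ 0.09   0.091 -0.007] rot [ 0.0008 -0.0003 -0.0001] t 7.4 pos [ 0.4687 -0.1252  0.0903] F [1.2 4.5 0.2] tau [ 0.98 -0.35  0.29]
```

View pics/c5.png

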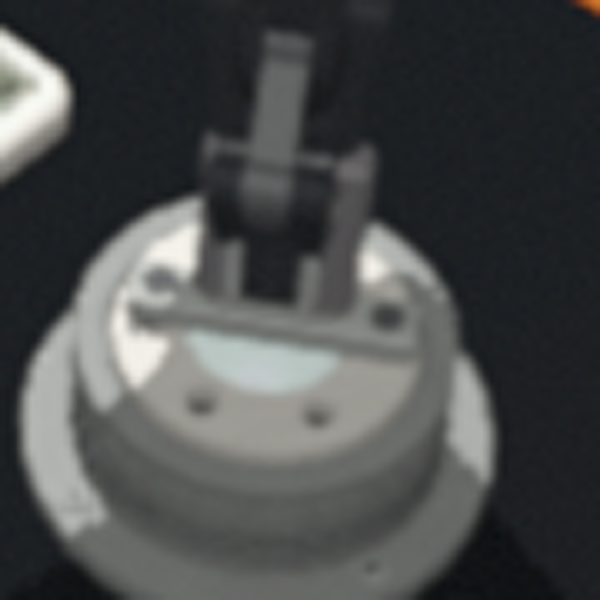

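The picture shows the bar seated with pin spots at (160,283) and (388,318), and the free holes at (200,405) and (318,415) lie parallel to it, so the ring is turning with the spanner at about 0.29 N·m. Continuing until the torque jumps.

```bash

python3 -m crank '[{"translation":[0,-0.01,0],"rot":[0,0,0.06],"claw":0},{"translation":[0,-0.01,0],"rot":[0,0,0.12],"claw":0}]'
python3 -c "
from h import *
goal([.469,-.124,.0904],121-6.9)"
python3 -m crank '[{"translation":[0,-0.01,0],"rot":[0,0,0.06],"claw":0},{"translation":[0,-0.01,0],"rot":[0,0,0.12],"claw":0}]'
python3 -c "
from h import *
goal([.469,-.124,.0904],121-13.8)"
```

```text
t: 7.7
ee_pos: [0.4686, -0.1252, 0.0904]
tool_rot: [[-0.41, 0.912, 0.001], [0.912, 0.41, 0.001], [0.0, 0.001, -1.0]]
force: [2.1, 4.4, 0.9]
grip_width: 0.126
gripper_force: 107.8
shift cm [ 0.097  0.084 -0.004] rot [ 0.0009 -0.0003  0.0021] t 7.7 pos [ 0.4686 -0.1252  0.0904] F [2.1 4.4 0.9] tau [ 1.16 -0.4   0.25]
t: 7.95
ee_pos: [0.4686, -0.1253, 0.0903]
tool_rot: [[-0.298, 0.955, 0.001], [0.955, 0.298, 0.001], [0.0, 0.001, -1.0]]
force: [2.2, 4.8, 0.4]
grip_width: 0.126
gripper_force: 107.8
shift cm [ 0.11   0.081 -0.005] rot [ 0.0008 -0.0004  0.0025] t 7.95 pos [ 0.4686 -0.1253  0.0903] F [2.2 4.8 0.4] tau [ 1.13 -0.45  0.28]
```

Commanded 1.08 rad so far, with torque still at friction level.

```bash

for i in 1 ; do python3 -m crank '[{"translation":[0,0,0],"rot":[0,0,0.05],"claw":0},{"translation":[0,-0.01,0],"rot":[0,0,0.1],"claw":0}]'; done
python3 -c "
from h import *
goal([.469,-.124,.0904],107.2-5.73)"
python3 -m crank '[{"translation":[0,0,0],"rot":[0,0,0.05],"claw":0},{"translation":[0,-0.01,0],"rot":[0,0,0.1],"claw":0}]'
python3 -c "
from h import *
goal([.469,-.124,.0904],107.2-11.46)"
```

```text
t: 8.2
ee_pos: [0.4686, -0.1252, 0.0904]
tool_rot: [[-0.204, 0.979, 0.001], [0.979, 0.204, 0.0], [0.0, 0.001, -1.0]]
force: [0.7, 5.0, 1.1]
grip_width: 0.122
gripper_force: 113.7
shift cm [ 0.106  0.061 -0.003] rot [ 0.0007 -0.      0.0051] t 8.2 pos [ 0.4686 -0.1252  0.0904] F [0.7 5.  1.1] tau [ 1.05 -0.54  1.92]
t: 8.45
ee_pos: [0.4686, -0.1251, 0.0905]
tool_rot: [[-0.109, 0.994, 0.0], [0.994, 0.109, -0.001], [-0.001, 0.0, -1.0]]
force: [1.8, 3.2, 2.2]
grip_width: 0.123
gripper_force: 163.3
shift cm [0.103 0.05  0.007] rot [0.0004 0.001  0.0093] t 8.45 pos [ 0.4686 -0.1251  0.0905] F [1.8 3.2 2.2] tau [ 0.88 -0.37  3.9 ]
```

Torque rose to 1.9 and then 3.9 N·m: the ring is against its stop. Now unwinding until the torque vanishes, without dragging the ring back.

```bash

python3 -m crank '[{"translation":[0,0,0],"rot":[0,0,-0.05],"claw":0},{"translation":[0,0,0],"rot":[0,0,-0.1],"claw":0},{"translation":[0,0,0],"rot":[0,0,-0.1],"claw":0}]'
python3 -c "
from h import *
goal([.469,-.124,.0904],107.2-5.73)"
python3 -m crank '[{"translation":[0,0,0],"rot":[0,0,-0.04],"claw":0},{"translation":[0,0,0],"rot":[0,0,-0.04],"claw":0}]'
python3 -c "
from h import *
goal([.469,-.124,.0904],107.2-5.73)"
```

```text
t: 8.82
ee_pos: [0.4685, -0.1251, 0.0904]
tool_rot: [[-0.205, 0.979, 0.001], [0.979, 0.205, 0.0], [0.0, 0.001, -1.0]]
force: [2.4, 4.7, 0.1]
grip_width: 0.125
gripper_force: 111.0
shift cm [ 0.1    0.071 -0.003] rot [ 0.0007 -0.0001  0.0063] t 8.825 pos [ 0.4685 -0.1251  0.0904] F [2.4 4.7 0.1] tau [ 1.25 -0.7   1.67]
t: 9.07
ee_pos: [0.4685, -0.1252, 0.0904]
tool_rot: [[-0.242, 0.97, 0.001], [0.97, 0.242, 0.001], [0.001, 0.001, -1.0]]
force: [2.8, 5.9, 0.0]
grip_width: 0.125
gripper_force: 107.9
shift cm [ 0.103  0.08  -0.003] rot [ 0.001  -0.0006  0.0439] t 9.075 pos [ 0.4685 -0.1252  0.0904] F [2.8 5.9 0. ] tau [ 1.25 -0.66  0.72]
```

```bash

python3 -m crank '[{"translation":[0,0,0],"rot":[0,0,-0.03],"claw":0},{"translation":[0,0,0],"rot":[0,0,-0.03],"claw":0}]'
python3 -c "
from h import *
goal([.469,-.124,.0904],107.2-5.73)"
python3 -m crank '[{"translation":[0,0,-0.4],"rot":[0,0,-0.03],"claw":0},{"translation":[0,0,-1],"rot":[0,0,-0.03],"claw":0},{"translation":[0,0,-5],"rot":[0,0,-0.03],"claw":0},{"translation":[0,0,-8],"rot":[0,0,-0.03],"claw":0},{"translation":[0,0,-8],"rot":[0,0,-0.03],"claw":0},{"translation":[0,0,-8],"rot":[0,0,-0.03],"claw":0}]'
python3 - <<'E'
from h import *
goal([.5067,.2156,.1734],182)
E
```

```text
t: 9.32
ee_pos: [0.4684, -0.1253, 0.0904]
tool_rot: [[-0.269, 0.963, 0.001], [0.963, 0.269, 0.001], [0.001, 0.001, -1.0]]
force: [2.2, 5.7, 0.3]
grip_width: 0.127
gripper_force: 107.8
shift cm [ 0.113  0.096 -0.003] rot [ 0.001  -0.0007  0.0725] t 9.325 pos [ 0.4684 -0.1253  0.0904] F [2.2 5.7 0.3] tau [ 1.3  -0.68  0.17]
t: 10.07
ee_pos: [0.4674, -0.1262, 0.1696]
tool_rot: [[-0.296, 0.955, -0.001], [0.955, 0.296, 0.0], [0.0, -0.001, -1.0]]
force: [0.1, -0.0, -1.7]
grip_width: 0.13
gripper_force: 107.8
shift cm [31.484 13.876 -0.383] rot [-6.0000e-04 -9.0000e-04 -1.3052e+00] t 10.075 pos [ 0.4674 -0.1262  0.1696] F [ 0.1 -0.  -1.7] tau [ 0.01  0.05 -0.03]
```

```bash

python3 -m crank '[{"translation":[4,1.8,-0.4],"rot":[0,0,-0.17],"claw":0},{"translation":[8,3.5,-0.4],"rot":[0,0,-0.34],"claw":0},{"translation":[12,5.3,-0.4],"rot":[0,0,-0.51],"claw":0},{"translation":[16,7.1,-0.4],"rot":[0,0,-0.68],"claw":0},{"translation":[20,8.8,-0.4],"rot":[0,0,-0.85],"claw":0},{"translation":[24,10.6,-0.4],"rot":[0,0,-1.02],"claw":0},{"translation":[28,12.4,-0.4],"rot":[0,0,-1.19],"claw":0},{"translation":[31.5,13.9,-0.4],"rot":[0,0,-1.305],"claw":0},{"translation":[31.5,13.9,-0.4],"rot":[0,0,-1.305],"claw":0},{"translation":[31.5,13.9,-0.4],"rot":[0,0,-1.305],"claw":0}]'
python3 -m crank '[{"translation":[0,0,0],"rot":[0,0,0],"claw":0},{"translation":[0,0,0],"rot":[0,0,0],"claw":0}]'
python3 - <<'E'
from h import *
goal([.5067,.2156,.0764],182)
p,d=viewer.camera('scene');np.savez("scene6.npz",p=p,d=d)
q,d=viewer.camera('top');np.savez("top6.npz",p=q,d=d)
a=np.load('scene2.npz')['p']
f=lambda im:cv2.resize(im[150:270,220:300],(400,600),interpolation=cv2.INTER_CUBIC)
cv2.imwrite('pics/c6.png',np.hstack([f(a),f(p)])[:,:,::-1])
# ring check from top
x0,y0,x1,y1=391,235,470,310;G=cv2.resize(cv2.cvtColor(q,cv2.COLOR_RGB2GRAY)[y0:y1,x0:x1],None,fx=8,fy=8,interpolation=cv2.INTER_CUBIC)
k,l,st,c=cv2.connectedComponentsWithStats((G<110).astype(np.uint8))
for i in range(1,k):
    if 150<st[i,4]<3000:
        X=plane('top',[(c[i]+.5)/8-.5+[x0,y0]],.045)[0]-[.46865,-.1235,.045];print(np.hypot(*X[:2]),np.degrees(np.arctan2(X[1],X[0]))%60,st[i,4])
E
```

```text
t: 11.32
ee_pos: [0.507, 0.2149, 0.173]
tool_rot: [[-0.999, -0.034, -0.002], [-0.034, 0.999, -0.002], [0.002, -0.002, -1.0]]
force: [0.2, -0.2, -1.9]
grip_width: 0.128
gripper_force: 107.7
t: 11.58
ee_pos: [0.5074, 0.2152, 0.1743]
tool_rot: [[-0.999, -0.034, -0.0], [-0.034, 0.999, -0.0], [0.0, -0.0, -1.0]]
force: [0.6, 0.3, -2.1]
grip_width: 0.125
gripper_force: 107.7
shift cm [0.072 0.044 9.786] rot [-0.0001 -0.     -0.0013] t 11.575 pos [0.5074 0.2152 0.1743] F [ 0.6  0.3 -2.1] tau [-0.04  0.01  0.01]
0.028005043760017733 49.219532044086904 338
0.02792038244928294 49.4530487884722 365
0.02780165463072809 49.6073906548888 345
0.02802664746101274 49.78613342122699 352
0.02797739147539279 49.425362174109324 350
0.028176837611225757 49.77901915559676 385
0.04941584372844919 16.902046290844794 182
```

View pics/c6.png

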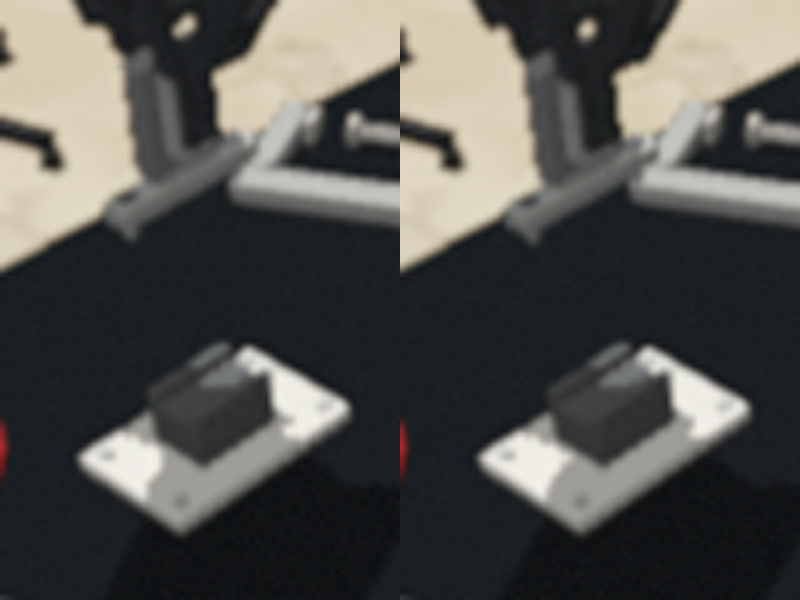

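The two crops (after pick-up, now) look identical: the spanner is held upright above the saddle with no slip. The top view shows the holes at 49.5° mod 60, so the ring made a turn of about 59.6°, matching the stop felt. Lowering the spanner into the rest.

```bash

python3 -m crank '[{"translation":[0.07,0.04,4],"rot":[0,0,0],"claw":0},{"translation":[0.07,0.04,8],"rot":[0,0,0],"claw":0},{"translation":[0.07,0.04,9.4],"rot":[0,0,0],"claw":0},{"translation":[0.07,0.04,9.8],"rot":[0,0,0],"claw":0},{"translation":[0.07,0.04,10.05],"rot":[0,0,0],"claw":0},{"translation":[0.07,0.04,10.05],"rot":[0,0,0],"claw":0},{"translation":[0.07,0.04,10.05],"rot":[0,0,0],"claw":0}]' 
python3 - <<'E'
from h import *
goal([.5067,.2156,.0734],182)
E
```

```text
t: 12.55
ee_pos: [0.5071, 0.2167, 0.0746]
tool_rot: [[-0.999, -0.035, 0.001], [-0.035, 0.999, 0.001], [-0.001, 0.001, -1.0]]
force: [0.7, 0.3, -1.7]
grip_width: 0.125
gripper_force: 107.7
shift cm [ 0.039 -0.11   0.118] rot [0.0007 0.0011 0.0003] t 12.55 pos [0.5071 0.2167 0.0746] F [ 0.7  0.3 -1.7] tau [0.05 0.02 0.02]
```

```bash

python3 -m crank '[{"translation":[0.04,-0.08,0.05],"rot":[0,0,0],"claw":0},{"translation":[0.04,-0.08,0.12],"rot":[0,0,0],"claw":0},{"translation":[0.04,-0.08,0.16],"rot":[0,0,0],"claw":0},{"translation":[0.04,-0.08,0.16],"rot":[0,0,0],"claw":0}]' 
python3 - <<'E'
from h import *
goal([.5067,.2156,.0734],182)
E
```

```text
t: 13.05
ee_pos: [0.5065, 0.2157, 0.0735]
tool_rot: [[-0.999, -0.035, 0.0], [-0.035, 0.999, 0.001], [-0.0, 0.001, -1.0]]
force: [-4.9, -2.2, 12.4]
grip_width: 0.121
gripper_force: 109.9
shift cm [-0.024 -0.012  0.009] rot [0.0006 0.0003 0.0001] t 13.05 pos [0.5065 0.2157 0.0735] F [-4.9 -2.2 12.4] tau [-0.58  1.19  0.01]
```

Seated at the original height with 12 N contact. Release and retreat.

```bash

python3 -m crank '[{"translation":[0,0,-0.05],"rot":[0,0,0],"claw":0},{"translation":[0,0,-0.05],"rot":[0,0,0],"claw":0},{"translation":[0,0,-0.05],"rot":[0,0,0],"claw":5},{"translation":[0,0,-0.05],"rot":[0,0,0],"claw":5},{"translation":[0,0,-0.05],"rot":[0,0,0],"claw":5},{"translation":[0,0,-0.05],"rot":[0,0,0],"claw":5},{"translation":[0,0,-2],"rot":[0,0,0],"claw":5},{"translation":[0,0,-7],"rot":[0,0,0],"claw":5},{"translation":[0,0,-12],"rot":[0,0,0],"claw":5},{"translation":[0,0,-12],"rot":[0,0,0],"claw":5}]' 20
python3 -m crank '[{"translation":[0,6,-3],"rot":[0,0,0],"claw":5},{"translation":[0,12,-3],"rot":[0,0,0],"claw":5},{"translation":[0,18,-3],"rot":[0,0,0],"claw":5},{"translation":[0,24,-3],"rot":[0,0,0],"claw":5},{"translation":[0,24,-3],"rot":[0,0,0],"claw":5},{"translation":[0,24,-3],"rot":[0,0,0],"claw":5}]'
python3 - <<'E'
from h import *
for n in('top','scene'):
    p,d=viewer.camera(n);np.savez(f"{n}7.npz",p=p,d=d)
t=np.load('top7.npz')['p'];s=np.load('scene7.npz')['p']
cv2.imwrite('pics/c7.png',np.hstack([cv2.resize(t[200:350,170:370],(400,300)),cv2.resize(s[150:300,190:390],(400,300))])[:,:,::-1])
E
```

```text
t: 14.3
ee_pos: [0.5082, 0.2165, 0.1963]
tool_rot: [[-0.999, -0.035, 0.006], [-0.035, 0.999, 0.004], [-0.006, 0.004, -1.0]]
force: [0.5, 1.3, -1.2]
grip_width: 0.583
gripper_force: 0.0
t: 15.05
ee_pos: [0.4978, 0.4549, 0.221]
tool_rot: [[-0.999, -0.035, -0.001], [-0.035, 0.999, -0.002], [0.001, -0.002, -1.0]]
force: [0.3, -0.1, 0.7]
grip_width: 0.591
gripper_force: 0.0
```

View pics/c7.png

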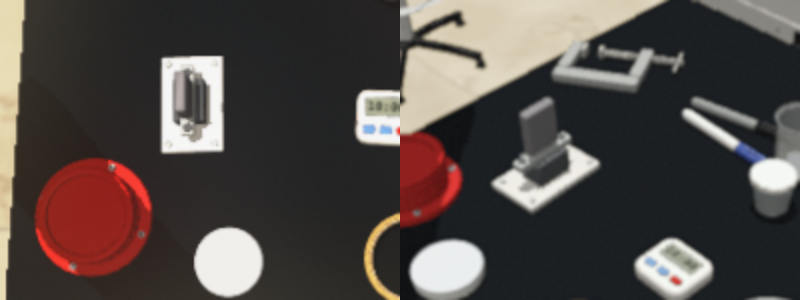

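The spanner is back upright in its saddle (scene crop around (540,140)) and the bystanders are undisturbed. Handing in.

```bash
python3 -c "
from bench import job_done
print(job_done())"
```

```text
the job is handed in; nothing more can be done
None
```

The job is handed in at about 15 s: the ring turned about 60° clockwise to its stop (torque climbed to 3.9 N·m against it), and the spanner is back upright on its rest with the other things where they were.

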